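# Pack the blue battery for shipping

## Task

Pluck the blue battery pack out of its pocket in the sloped tray under the stock board, and set it down, the right way up (label upwards) and without dropping it, on the grey pad in the free compartment of the red shipping case. Then shut the case's lid fully. Leave the other two packs and the charger where they are.

Things in the scene. Friction and masses are not known exactly. Their poses are not given: they have to be found in the camera images.
- blue_pack_center (a point): The blue battery pack: block 100 x 32 x 40 mm (its x, y, z), 0.16 kg give or take 30 %, black band at its upper (+x) end, white label on top (+z). The point is its centre. In the tray its x runs up the slope, y along the row of pockets, z square to the tray floor, 35 degrees from vertical, leaning out over the low front. The one to take.
- yellow_pack_center (a point): The yellow battery pack: block 100 x 32 x 40 mm (its x, y, z), 0.16 kg give or take 30 %, black band at its upper (+x) end, white label on top (+z). The point is its centre. In the tray its x runs up the slope, y along the row of pockets, z square to the tray floor, 35 degrees from vertical, leaning out over the low front. Bystander.
- green_pack_center (a point): The green battery pack: block 100 x 32 x 40 mm (its x, y, z), 0.16 kg give or take 30 %, black band at its upper (+x) end, white label on top (+z). The point is its centre. In the tray its x runs up the slope, y along the row of pockets, z square to the tray floor, 35 degrees from vertical, leaning out over the low front. Bystander.
- rack: Red fixed pick rack, 310 mm wide (y), 277 mm deep (x). Origin on the table under the middle of its sloped tray; x points into the rack, about to the robot's right (-y), so its low front is on the left. The tray rises along x at 35 degrees and has three pockets in a row along y, 80 mm apart; any pack may be in any pocket. A stock board with cartons (top 265 mm high) hangs over it, on uprights at y = +-142 mm that begin at x = 60 mm.
- tray_mid (a point): Middle of the tray floor, in the middle pocket, 65 mm above the table at x = y = 0 of the rack. A seated pack's centre is 20 mm off this floor (rack x = -11 mm, z = 81 mm). Pocket walls are 14 mm high, 2 mm play, and hold a pack only at its two ends: 68 mm of its length is free for the fingers, and neighbouring packs are 48 mm apart.
- board_edge (a point): Middle of the lower front edge of the stock board, 186 mm above the table at rack x = -2 mm. The board covers the packs' upper halves, so a gripper cannot come straight down: tilt the tool about 35 degrees, square to the tray, with the hand out in front of the rack (its -x side), and leave by the same way.
- case: Red fixed shipping case, open box 232 (x) x 168 (y) x 62 mm high, walls and floor 4 mm; origin at the centre of its underside. A divider (top 53 mm above the table) makes two compartments, 110 (x) x 160 (y) mm, centres at x = +-57 mm: one holds a charger, the other is empty with a grey pad. The lid is hinged on top of the +y wall and stands open at the start.
- pad_top (a point): Centre of the upper face of the fixed grey pad (104 x 156 x 4 mm) that lines the free compartment; this face is 8 mm above the table. Its long side (y) is along the case's y, and the pack fits best lengthwise. It may be in either compartment.
- charger_center (a point): Black charger, 70 x 110 x 38 mm, 0.22 kg give or take 30 %, loose in the other compartment; the point is its centre. Bystander.
- lid (a joint): Angle of the lid (rad): 0 shut, 1.57 upright, 2.0 the open stop. Friction hinge: it stays where it is left; about 0.3 N m at most moves it.
- lid_hinge (a point): On the lid's hinge line, at its middle: 84 mm from the case's centre in +y, 62.5 mm above the table. The lid's underside lies on this line; the frame turns with the lid; the hinge line is its x axis.
- lid_edge (a point): Middle of the lid's free edge, 168 mm from the hinge. The lid is a flat red plate 232 x 168 x 6 mm; push its outer face from the +y side of the case, over towards the case, and press it down.
There are look-alikes about, which are no part of the job. What is meant by the part that bears blue_pack_center is not orange, and is the larger of those in its own colour. Of the things that look like the part that bears pad_top, take the one that is nearest to the robot's base at the start.

How it is judged:
On the way, in this order (a step that is already met when the one before it is completed fails the run):
1. the blue pack is held clear of the tray: its centre more than 60 mm from where it lay, in the fingers (distance of blue_pack_center from where it was at the start of the episode above 0.06 m and contact force between blue_pack and the fingers above 0.3 N and contact force between blue_pack and rack below 0.05 N), for 0.1 s.
2. the blue pack, still in the fingers, is brought down onto the pad: its centre over the pad and less than 35 mm above it (resting, it is 20 mm above it) (x of blue_pack_center in the frame of pad_top between -0.045 and 0.045 m and y of blue_pack_center in the frame of pad_top between -0.068 and 0.068 m and z of blue_pack_center in the frame of pad_top below 0.035 m and contact force between blue_pack and the fingers above 0.3 N), for 0.05 s.
3. the blue pack lies released, upright on the pad (x of blue_pack_center in the frame of pad_top between -0.045 and 0.045 m and y of blue_pack_center in the frame of pad_top between -0.068 and 0.068 m and z of blue_pack_center in the frame of pad_top between 0.012 and 0.027 m and angle between blue_pack_center's own z axis and vertical below 0.15 rad and contact force between blue_pack and the fingers below 0.05 N and linear speed of blue_pack below 0.03 m/s), for 0.2 s.
4. the lid is shut (value of joint lid below 0.05 rad), for 0.2 s.
At the end, for the whole second after the job is handed in: Blue pack at rest on the pad (centre within 45 mm of the pad's in x and 68 mm in y, 12 to 27 mm above it), label up within 0.15 rad; lid shut within 0.05 rad; other packs within 15 mm and charger within 20 mm of their starts (x of blue_pack_center in the frame of pad_top between -0.045 and 0.045 m and y of blue_pack_center in the frame of pad_top between -0.068 and 0.068 m and z of blue_pack_center in the frame of pad_top between 0.012 and 0.027 m and angle between blue_pack_center's own z axis and vertical below 0.15 rad and distance of each of yellow_pack_center, green_pack_center from where it was at the start of the episode below 0.015 m and distance of charger_center from where it was at the start of the episode below 0.02 m and value of joint lid below 0.05 rad and linear speed of blue_pack below 0.03 m/s); the robot touches nothing.
It fails at once if the yellow pack is displaced by more than 15 mm (distance of yellow_pack_center from where it was at the start of the episode above 0.015 m).
It fails at once if the green pack is displaced by more than 15 mm (distance of green_pack_center from where it was at the start of the episode above 0.015 m).
It fails at once if the charger is displaced by more than 20 mm (distance of charger_center from where it was at the start of the episode above 0.02 m).
It also fails if it takes over 61 s, if anything falls off the work surface, if the arm or the gripper's body presses on something with over 40 N, if the wrist force passes 120 N, or if a joint passes its speed limit or range.

## Robot

A 7-joint arm with a two-finger parallel gripper is mounted at the origin on the work surface. World frame = base frame: x ahead of the robot, y to its left, z up, the work surface at z = 0. Lengths are in m, angles in rad, forces in N, time in s.
With the tool pointing down it reaches from about 0.425 to 1.025 m from the base axis. Payload 9.4 kg.
Tool frame: the origin (TCP) lies on the mounting face of the last link; the fingertips stand 173 mm ahead of it and the grasp point (between the pads) lies 155 mm ahead of it; z points along the fingers, y is the direction in which the jaws open and shut (so a half turn about z gives the same grasp; the last joint's range is limited). The gripper opens to 85 mm and grips with 20 to 120 N. Pads are 22 mm wide; open, the fingers measure 114 mm over their backs; the gripper's body (76 mm by 85 mm) begins 54 mm behind the grasp point. The pads swing forward as they close: fully open they stand 13 mm farther back than shut.
Start: joints at [-1.296, 0.599, -0.003, 1.599, 0.002, 0.943, -0.08], TCP at [0.25, 0.681, 0.405] pointing down, gripper open.
Joint ranges: [-2.57, 2.57], [-0.35, 1.97], [-1.29, 1.29], [0.11, 2.56], [-1.05, 4.19], [0.11, 1.86], [-2.63, 2.63]. Speed limits (rad/s): [2.22, 2.22, 3.01, 3.01, 3.14, 3.14, 3.14].

## Interface

Orientations are given as a unit quaternion [x, y, z, w].
In Python, from rig import robot gives the robot as it stands.
- The arm moves only by the tool carry_out, never from a script. Its argument "increments" is a list of rows, each a list of 3 entries, a list of its own where there are three numbers: the turn, a rotation vector about the tool's x, y, z in rad, then the shift along the tool's x, y, z in m, then the gripper's target within -1 to 1 (fully open at 1, half-way at 0, shut at -1). A call has 1 to 12 rows; each row is the pose to reach, as a shift and turn from the pose commanded when the call began, along the tool's axes at that moment; what a row does not reach only later rows make up. A row lasts 1/12 s, in which the tool goes at most 41.7 mm and 7.16 degrees, less where a joint would pass 70% of its speed; a pose out of reach is approached as far as the arm can. A call with a gripper value outside its range is refused whole. The fingers move at their own pace and stop on an object; "newtons" is the grip in N (left out, the last holds). Time passes only in rows, so rows that repeat a pose let the fingers close. It gives the time, the measured TCP pose, the force and the opening at its end, in the units of the state.
- robot.observe(): the state, without advancing time (a new reading comes with each control period).
- robot.grab_frame(name): name is "scene" or "top" or "wrist"; returns a dict with "image" (384x512x3 uint8, red, green, blue), "fx", "fy", "cx", "cy" (pixels), "R" (3x3) and "t" (3): a world point X has camera coordinates R X + t. Camera axes: x right, y down, z forward; pixel columns grow to the right and rows downward; lengths in m; the calibration is good to about 2 mm. A picture is of the moment at which its call begins. There is no depth.
- robot.sign_off(): hands the job in, once; it reports no verdict.
The state is a dict: "t": time; "joint_positions": joint angles; "qvel": joint speeds; "effort": joint torques, N m; "tcp_pos": TCP position; "orientation": TCP orientation; "wrist_force": force on the tool from outside, world axes, zero at the start; "wrist_torque": the same for the moment, N m; "grip_width": finger opening in m.
Only numpy, scipy, OpenCV 4.12 (cv2) and the standard library are available. Lean on these libraries where they do the work, as an engineer would, in place of code of your own. Each camera call takes 0.05 s, during which the arm holds its last target. There are 200 camera calls.

## Working session

There is one attempt and no reset: what is moved stays moved. The work goes in short steps, Python scripts to look and compute and a tool call to move; the robot and the scene stay as the last step left them, time stands still between calls to the robot, and variables do not carry over. Pictures are saved under pics/ and viewed, about 8 in all and at most 12, crops included, and the job is handed in when it is done.

Besides the shell and the picture viewer there is one more tool, called after "Emit:" as name(argument=value, ...), one argument or row to a line, values as JSON. carry_out: Moves the arm, as the interface text tells. Its arguments: {"type":"object","properties":{"increments":{"type":"array"},"newtons":{"type":"number"}},"required":["increments"]}

```bash
mkdir -p pics; python3 - <<'E'
from rig import robot
import cv2,numpy as np,pickle
s=robot.observe();print({k:np.round(v,3).tolist() for k,v in s.items()})
for n in("scene","top"):
    f=robot.grab_frame(n);pickle.dump(f,open(f"pics/{n}0.pkl","wb"))
    print(n,f["fx"],f["fy"],f["cx"],f["cy"],np.round(f["R"],3).tolist(),np.round(f["t"],3).tolist(),np.round(-np.array(f["R"]).T@f["t"],3))
    cv2.imwrite(f"pics/{n}0.png",cv2.resize(f["image"][:,:,::-1],(800,600)))
E
```

```text
{'t': 0.0, 'joint_positions': [-1.296, 0.6, -0.003, 1.6, 0.002, 0.943, -0.08], 'qvel': [0.001, -0.001, -0.001, 0.002, 0.001, 0.001, 0.0], 'effort': [-0.0, -77.647, 1.565, -25.802, 0.012, 0.009, 0.0], 'tcp_pos': [0.25, 0.68, 0.404], 'orientation': [0.175, 0.985, -0.001, -0.0], 'wrist_force': [-0.071, 0.115, -0.391], 'wrist_torque': [-0.029, 0.024, -0.025], 'grip_width': 0.085}
scene 405.22432002701953 405.22432002701953 257.095214976336 204.5198270857497 [[0.804, 0.594, 0.017], [0.456, -0.598, -0.659], [-0.382, 0.537, -0.752]] [-0.489, -0.143, 1.217] [ 0.923 -0.449  0.829]
top 498.33144479230873 498.33144479230873 252.42540605291316 198.65419916751563 [[0.027, -1.0, -0.016], [-0.994, -0.025, -0.107], [0.106, 0.019, -0.994]] [0.059, 0.564, 1.206] [0.43  0.051 1.26 ]
```

View pics/scene0.png

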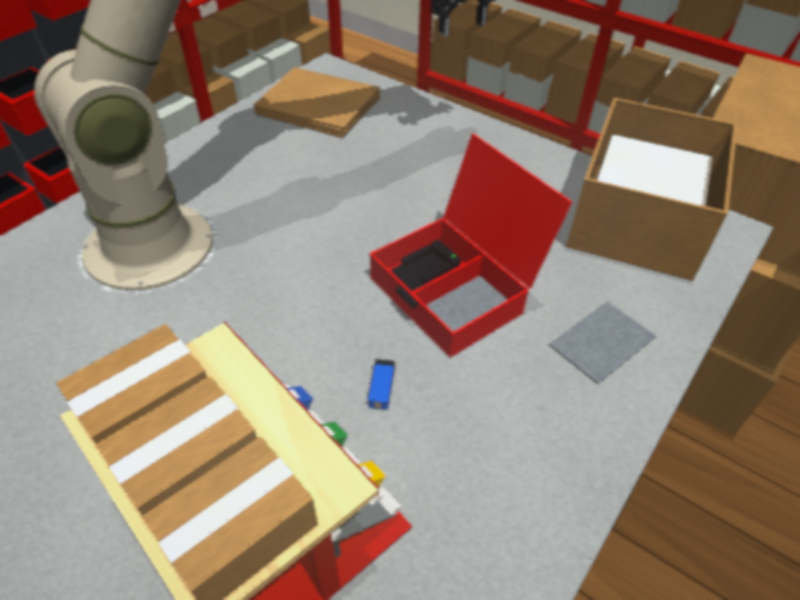

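View pics/top0.png

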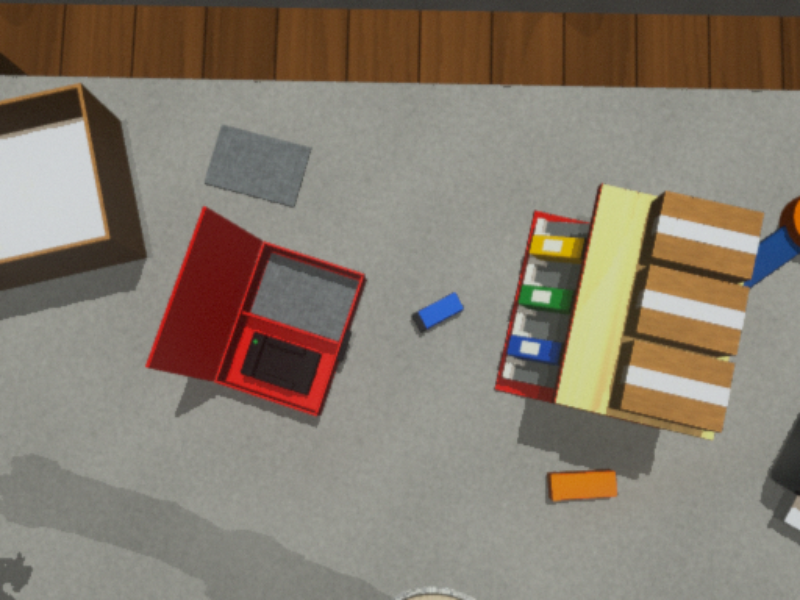

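The blue candidates (800-px top view) are the rack pack at (535,349), the smaller blue block at (438,311), the orange block at (583,485) and the blue thing at the far right at (775,257). The rack pack is the larger blue one and carries a label. The pads are the compartment pad at (305,293) and a loose pad at (258,165). The compartment pad is nearer the base. Next is one close crop to check both choices.

```bash
cat >h.py <<'E'
import numpy as np,cv2,pickle
def ray(f,u,v):
    R=np.array(f["R"]);c=-R.T@np.array(f["t"])
    return c,R.T@np.array([(u-f["cx"])/f["fx"],(v-f["cy"])/f["fy"],1.])
def onz(f,u,v,z):
    c,d=ray(f,u,v);return c+d*(z-c[2])/d[2]
def proj(f,X):
    p=np.array(f["R"])@np.array(X)+np.array(f["t"]);return f["fx"]*p[0]/p[2]+f["cx"],f["fy"]*p[1]/p[2]+f["cy"]
E
python3 - <<'E'
from h import *
f=pickle.load(open("pics/top0.pkl","rb"));im=f["image"][:,:,::-1]
a=cv2.resize(im[125:265,310:410],None,fx=4,fy=4,interpolation=cv2.INTER_CUBIC)
b=cv2.resize(im[125:265,90:240-50],None,fx=4,fy=4,interpolation=cv2.INTER_CUBIC)
b=cv2.resize(im[125:275,135:235],None,fx=4,fy=4,interpolation=cv2.INTER_CUBIC)[:560]
cv2.imwrite("pics/crop1.png",np.hstack([b,a]))
hsv=cv2.cvtColor(im,cv2.COLOR_BGR2HSV)
for n,lo,hi in(("blue",100,130),("green",50,80),("yellow",22,30)):
    m=cv2.inRange(hsv,(lo,130,50),(hi,255,255))
    if n=="yellow":m[:,375:]=0
    cs,_=cv2.findContours(m,0,2)
    for c in cs:
        if cv2.contourArea(c)>60:
            r=cv2.minAreaRect(c);print(n,np.round(r[0],1),np.round(r[1],1),round(r[2]),np.round(cv2.boxPoints(r),1).tolist())
E
```

```text
blue [340.9 223.1] [31.7 13.6] 9 [[324.1000061035156, 227.1999969482422], [326.3999938964844, 213.6999969482422], [357.70001220703125, 218.89999389648438], [355.3999938964844, 232.39999389648438]]
blue [281.6 198.3] [12.3 27. ] 62 [[266.79998779296875, 199.10000610351562], [290.70001220703125, 186.5], [296.3999938964844, 197.39999389648438], [272.6000061035156, 210.0]]
blue [490.  164.2] [19.5 41.8] 55 [[467.29998779296875, 168.3000030517578], [501.3999938964844, 144.1999969482422], [512.7000122070312, 160.10000610351562], [478.6000061035156, 184.1999969482422]]
green [348.4 190.1] [32.6 13.3] 7 [[331.3999938964844, 194.6999969482422], [333.1000061035156, 181.5], [365.3999938964844, 185.60000610351562], [363.79998779296875, 198.6999969482422]]
yellow [355.9 158.9] [33.6 16.5] 5 [[338.5, 165.6999969482422], [339.8999938964844, 149.1999969482422], [373.29998779296875, 152.0], [372.0, 168.5]]
```

View pics/crop1.png

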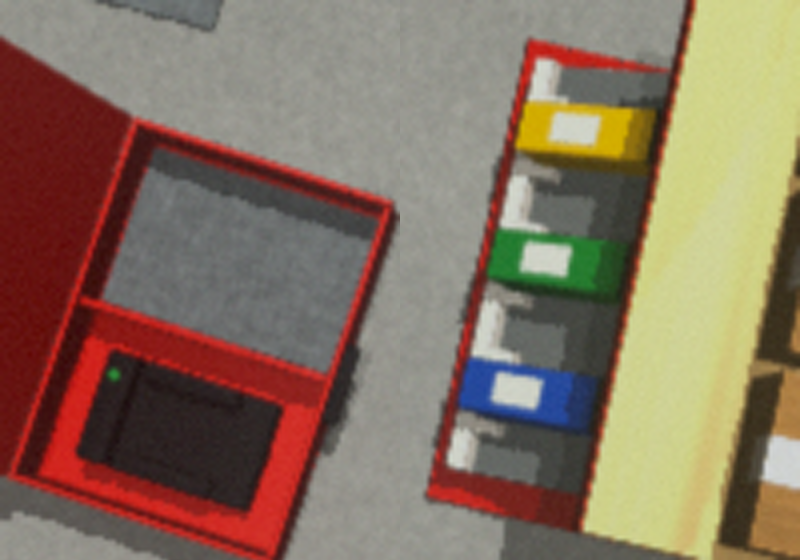

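The crop shows a labelled blue pack in the rack's lowest pocket at right-panel (530,390), with green and yellow above it. The grey pad is in the upper compartment at left-panel (240,260), and the charger is in the lower one. Now I'll compute poses.

```bash
python3 - <<'E'
from h import *
f=pickle.load(open("pics/top0.pkl","rb"));g=pickle.load(open("pics/scene0.pkl","rb"))
E=np.array([onz(f,*p,0.0687) for p in((324.9,220.4),(331.9,188.1),(338.9,157.5))])
print("edges",E.round(4).tolist(),np.linalg.norm(np.diff(E,axis=0),axis=1))
ry=(E[2]-E[0]);ry[2]=0;ry/=np.linalg.norm(ry);rx=np.array([ry[1],-ry[0],0])
o=E.mean(0)+rx*.0634;o[2]=0
print("rack origin",o.round(4),"rx",rx.round(4),"ry",ry.round(4),"yaw",np.arctan2(rx[1],rx[0]))
print("board edge px",proj(f,o-rx*.002-ry*.15+[0,0,.186]),proj(f,o-rx*.002+ry*.15+[0,0,.186]))
blue=o-.08*ry-.011*rx+[0,0,.081];print("blue",blue.round(4),"scene px*1.5625",np.array(proj(g,blue-rx*.0524+[0,0,-.0123]))*1.5625)
C=np.array([onz(f,*p,0.062) for p in((168.75,155.5),(234,176.25),(203.75,264.5),(138,244))]);print("case",C.round(4).tolist())
print("sides",np.linalg.norm(C-np.roll(C,-1,0),axis=1))
cy=(C[0]-C[1]+C[3]-C[2]);cy[2]=0;cy/=np.linalg.norm(cy);cx=(C[0]-C[3]+C[1]-C[2]);cx[2]=0;cx/=np.linalg.norm(cx)
print("cx",cx.round(4),"cy",cy.round(4),cx@cy,"centre",C.mean(0).round(4))
for s in(1,-1):print("pad",(C.mean(0)+s*.057*cx).round(4))
# lid edge
for n,p in(("l1",(204/1.5625,208/1.5625)),("l2",(148/1.5625,367/1.5625))):
    c,d=ray(f,*p)
    h=C.mean(0)+.084*cy; 
    # intersect with plane x'=+-116 for lid edge circle radius .168
    for t in np.linspace(.8,1.3,501):
        X=c+d*t;r=X-h;a=np.hypot(r@cy,X[2]-.0625)
        if abs(a-.168)<.0008: print(n,"ang",np.arctan2(X[2]-.0625,-(r@cy)),"x'",r@cx)
E
```

```text
edges [[0.5098, -0.1014, 0.0687], [0.588, -0.1173, 0.0687], [0.6631, -0.1335, 0.0687]] [0.07978781 0.07678885]
rack origin [ 0.574  -0.1794  0.    ] rx [-0.2051 -0.9788  0.    ] ry [ 0.9788 -0.2051  0.    ] yaw -1.7773121397647995
board edge px (np.float64(352.8215502319908), np.float64(255.93133228937268)) (np.float64(381.6204334490662), np.float64(122.11782594150345))
blue [ 0.4979 -0.1522  0.081 ] scene px*1.5625 [306.01090086 391.15650364]
case [[0.6596, 0.2809, 0.062], [0.6121, 0.1195, 0.062], [0.3974, 0.1853, 0.062], [0.442, 0.3454, 0.062]]
sides [0.16821516 0.22454052 0.16618233 0.22693172]
cx [ 0.9575 -0.2886  0.    ] cy [0.2752 0.9614 0.    ] -0.013902667281773258 centre [0.5278 0.2328 0.062 ]
pad [0.5824 0.2163 0.062 ]
pad [0.4732 0.2492 0.062 ]
l1 ang 1.8986348093990877 x' 0.11343395920461782
l1 ang 1.9023229307276992 x' 0.1135778187877676
l2 ang 1.9052745718688422 x' -0.11423397136666855
l2 ang 1.90907281621451 x' -0.11430556573720592
l2 ang -2.544684737108513 x' -0.13241894148315475
l2 ang -2.5408785379221523 x' -0.13249053585369208
```

```bash
cat >>h.py <<'E'
from scipy.spatial.transform import Rotation as Ro
rx=np.array([-.2051,-.9788,0]);ry=np.array([.9788,-.2051,0]);Z=np.array([0,0,1.])
n=-.5736*rx+.8192*Z
blue=np.array([.4979,-.1522,.081]);cx=np.array([.9587,-.2843,0]);cy=np.array([.2843,.9587,0]);case=np.array([.5278,.2328,0]);pad=np.array([.582,.2163,.008])
def frame(y,z):
    return np.column_stack([np.cross(y,z),y,z])
RG=frame(ry,-n); RP=frame(cx,-Z)
def inc(p,R,s=None):
    from rig import robot
    s=s or robot.observe();R0=Ro.from_quat(s["orientation"]).as_matrix()
    print("turn",Ro.from_matrix(R0.T@R).as_rotvec().round(4).tolist(),"shift",(R0.T@(np.array(p)-s["tcp_pos"])).round(4).tolist())
E
python3 - <<'E'
from h import *
a=np.radians(69.8-40);y=np.array([np.cos(a),np.sin(a),0])
inc([.40,.38,.47],frame(y,-Z))
E
```

```text
turn [-0.0013, 0.0006, 0.6989] shift [-0.2446, -0.2304, -0.0658]
```

Emit:
carry_out(
  increments=[
    [[0,0,0.1],[0,0,-0.04],1],
    [[0,0,0.2],[-0.03,-0.03,-0.066],0.4],
    [[0,0,0.3],[-0.06,-0.055,-0.066],0.4],
    [[0,0,0.4],[-0.09,-0.083,-0.066],0.4],
    [[0,0,0.5],[-0.12,-0.11,-0.066],0.4],
    [[0,0,0.6],[-0.15,-0.14,-0.066],0.4],
    [[0,0,0.7],[-0.18,-0.17,-0.066],0.4],
    [[0,0,0.7],[-0.21,-0.2,-0.066],0.4],
    [[0,0,0.7],[-0.245,-0.23,-0.066],0.4],
    [[0,0,0.7],[-0.245,-0.23,-0.066],0.4],
  ],
)

```text
t: 0.93
tcp_pos: [0.4035, 0.3738, 0.471]
orientation: [0.505, 0.863, -0.001, 0.001]
wrist_force: [0.3, -0.6, 0.2]
grip_width: 0.0596
```

```bash
python3 - <<'E'
from h import *
from rig import robot
s=robot.observe();print(np.round(s["joint_positions"],3),s["tcp_pos"],s["grip_width"])
inc([.50,.06,.44],RP)
inc(blue+.163*n+.14*n,RG)
E
```

```text
[-1.025  0.318  0.231  1.936 -0.088  0.899 -0.239] [0.40353981 0.37378157 0.4709568 ] 0.05964655919134579
turn [0.0008, 0.0027, 0.7999] shift [-0.3207, -0.0695, 0.0319]
turn [0.2199, -0.5813, 0.695] shift [-0.3736, -0.0608, 0.1428]
```

Emit:
carry_out(
  increments=[
    [[0,0,0.1],[-0.035,-0.008,0.0],0.4],
    [[0,0,0.2],[-0.07,-0.016,0.0],0.4],
    [[0,0,0.3],[-0.105,-0.024,0.005],0.4],
    [[0,0,0.4],[-0.14,-0.032,0.01],0.4],
    [[0,0,0.5],[-0.175,-0.04,0.015],0.4],
    [[0,0,0.6],[-0.21,-0.048,0.02],0.4],
    [[0,0,0.7],[-0.245,-0.055,0.025],0.4],
    [[0,0,0.8],[-0.28,-0.062,0.03],0.4],
    [[0,0,0.8],[-0.32,-0.07,0.03],0.4],
    [[0,0,0.8],[-0.32,-0.07,0.03],0.4],
  ],
)

```text
t: 1.77
tcp_pos: [0.4998, 0.0605, 0.441]
orientation: [0.802, 0.597, -0.0, 0.002]
wrist_force: [0.4, -0.4, 0.7]
grip_width: 0.0594
```

```bash
python3 - <<'E'
from h import *
from rig import robot
s=robot.observe();print(np.round(s["joint_positions"],3),s["tcp_pos"],s["grip_width"])
inc(blue+.163*n+.14*n,RG)
E
```

```text
[-0.615  0.312  0.499  2.079 -0.203  0.796 -0.284] [0.49984758 0.06051885 0.4409503 ] 0.059398951081187784
turn [-0.0235, -0.608, -0.082] shift [-0.0309, 0.0442, 0.1119]
```

Emit:
carry_out(
  increments=[
    [[-0.003,-0.1,-0.01],[-0.005,0.007,0],0.4],
    [[-0.006,-0.2,-0.02],[-0.01,0.014,0.015],0.4],
    [[-0.01,-0.3,-0.04],[-0.015,0.022,0.03],0.4],
    [[-0.015,-0.4,-0.055],[-0.02,0.03,0.05],0.4],
    [[-0.02,-0.5,-0.07],[-0.026,0.037,0.08],0.4],
    [[-0.0235,-0.608,-0.082],[-0.031,0.044,0.112],0.4],
    [[-0.0235,-0.608,-0.082],[-0.031,0.044,0.112],0.4],
    [[-0.0235,-0.608,-0.082],[-0.031,0.044,0.112],0.4],
    [[-0.0235,-0.608,-0.082],[-0.031,0.044,0.112],0.4],
  ],
)

```text
t: 2.52
tcp_pos: [0.5322, 0.0257, 0.3299]
orientation: [0.738, 0.605, -0.231, 0.189]
wrist_force: [0.2, -0.3, 1.4]
grip_width: 0.0598
```

```bash
python3 - <<'E'
from h import *
from rig import robot
s=robot.observe();print(np.round(s["joint_positions"],3),s["tcp_pos"],s["grip_width"])
inc(blue+.163*n+.14*n,RG)
f=robot.grab_frame("wrist");pickle.dump(f,open("pics/w1.pkl","wb"))
im=f["image"][:,:,::-1].copy()
h=lambda a,b,c:proj(f,blue+a*(.8192*rx+.5736*Z)+b*ry+c*n)
for a in(-.05,.05):
  for b in(-.016,.016):
    p=h(a,b,.02);print(a,b,np.round(p,1));cv2.circle(im,tuple(int(round(v)) for v in p),3,(255,0,255),1)
cv2.imwrite("pics/w1.png",cv2.resize(im,(800,600)))
E
```

```text
[-0.763  0.651  0.709  2.098  0.246  0.741 -0.518] [0.53221676 0.02572203 0.32992435] 0.05981675181711775
turn [0.0039, -0.0053, 0.0078] shift [-0.0057, 0.0028, 0.0048]
-0.05 -0.016 [246.5 145.4]
-0.05 0.016 [279.8 145.7]
0.05 -0.016 [247.2 238.5]
0.05 0.016 [276.8 238.7]
```

View pics/w1.png

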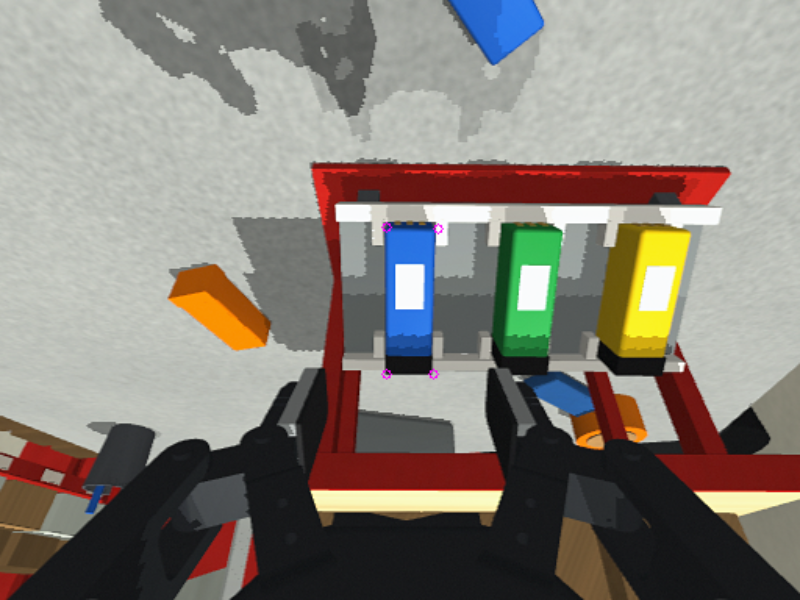

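The wrist view confirms it: the projected pack corners (386,228)–(433,374) land on the blue pack within about 2 px, and the fingers straddle it. I'll descend along the tool axis.

Emit:
carry_out(
  increments=[
    [[0.002,-0.003,0.004],[-0.003,0.001,0.02],0.4],
    [[0.004,-0.005,0.008],[-0.006,0.003,0.045],0.4],
    [[0.004,-0.005,0.008],[-0.006,0.003,0.07],0.4],
    [[0.004,-0.005,0.008],[-0.006,0.003,0.095],0.4],
    [[0.004,-0.005,0.008],[-0.006,0.003,0.11],0.4],
    [[0.004,-0.005,0.008],[-0.006,0.003,0.11],0.4],
    [[0.004,-0.005,0.008],[-0.006,0.003,0.11],0.4],
  ],
)

```text
t: 3.15
tcp_pos: [0.522, -0.0418, 0.2442]
orientation: [0.741, 0.601, -0.232, 0.19]
wrist_force: [0.7, -0.0, -0.1]
grip_width: 0.06
```

```bash
python3 - <<'E'
from h import *
from rig import robot
s=robot.observe();print(np.round(s["joint_positions"],3),s["wrist_force"])
inc(blue+.163*n,RG)
E
```

```text
[-0.621  0.795  0.681  2.185  0.262  0.477 -0.515] [ 0.74790027 -0.04501599 -0.12334162]
turn [0.0012, -0.0012, -0.0025] shift [0.001, -0.001, 0.0355]
```

Emit:
carry_out(
  increments=[
    [[0,0,0],[0.001,-0.001,0.015],0.4],
    [[0,0,0],[0.001,-0.001,0.03],0.4],
    [[0,0,0],[0.001,-0.001,0.036],0.4],
    [[0,0,0],[0.001,-0.001,0.036],0.4],
    [[0,0,0],[0.001,-0.001,0.036],0],
    [[0,0,0],[0.001,-0.001,0.036],-0.5],
    [[0,0,0],[0.001,-0.001,0.036],-0.5],
    [[0,0,0],[0.001,-0.001,0.036],-0.5],
    [[0,0,0],[0.001,-0.001,0.036],-0.5],
    [[0,0,0],[0.001,-0.001,0.036],-0.5],
  ],
  newtons=50,
)

```text
t: 3.98
tcp_pos: [0.5172, -0.0599, 0.2129]
orientation: [0.74, 0.602, -0.234, 0.191]
wrist_force: [0.1, 4.6, 9.0]
grip_width: 0.0317
```

```bash
python3 - <<'E'
from h import *
from rig import robot
s=robot.observe();print(np.round(s["joint_positions"],3),s["wrist_force"],s["grip_width"])
inc(blue+.163*n,RG)
f=robot.grab_frame("wrist");cv2.imwrite("pics/w2.png",f["image"][:,:,::-1])
E
```

```text
[-0.582  0.855  0.672  2.208  0.267  0.388 -0.519] [0.14142172 4.64229939 9.01932224] 0.031687003151279064
turn [0.0014, 0.0017, 0.0008] shift [-0.0016, 0.0001, -0.0009]
```

View pics/w2.png

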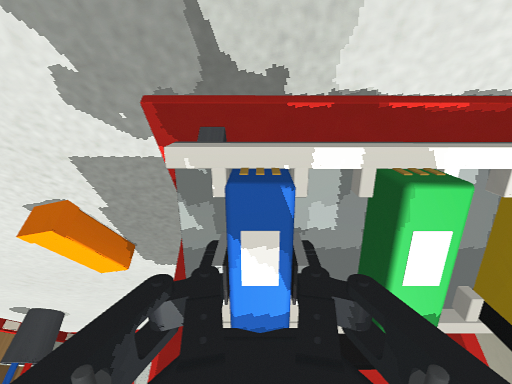

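The pack is in the fingers at its label (260,258) with an opening of 31.7 mm. I'll retract the same way.

Emit:
carry_out(
  increments=[
    [[0,0,0],[0,0,-0.01],-0.5],
    [[0,0,0],[0,0,-0.025],-0.5],
    [[0,0,0],[0,0,-0.045],-0.5],
    [[0,0,0],[0,0,-0.065],-0.5],
    [[0,0,0],[0,0,-0.09],-0.5],
    [[0,0,0],[0,0,-0.115],-0.5],
    [[0,0,0],[0,0,-0.14],-0.5],
    [[0,0,0],[0,0,-0.15],-0.5],
    [[0,0,0],[0,0,-0.15],-0.5],
    [[0,0,0],[0,0,-0.15],-0.5],
  ],
)

```text
t: 4.87
tcp_pos: [0.5341, 0.0241, 0.3345]
orientation: [0.74, 0.602, -0.234, 0.19]
wrist_force: [-0.2, -0.4, -2.2]
grip_width: 0.0312
```

```bash
python3 - <<'E'
from h import *
from rig import robot
s=robot.observe();print(np.round(s["joint_positions"],3),s["wrist_force"],s["grip_width"])
inc([.53,.08,.36],RP); inc(pad+[0,0,.30],RP)
f=robot.grab_frame("wrist");cv2.imwrite("pics/w3.png",f["image"][:,:,::-1])
E
```

```text
[-0.764  0.649  0.717  2.09   0.248  0.756 -0.518] [-0.21982383 -0.42268537 -2.24059465] 0.031175744355442465
turn [0.0252, 0.612, 0.0808] shift [0.0294, -0.0154, -0.0518]
turn [0.0252, 0.612, 0.0808] shift [0.1772, 0.0078, -0.092]
```

View pics/w3.png

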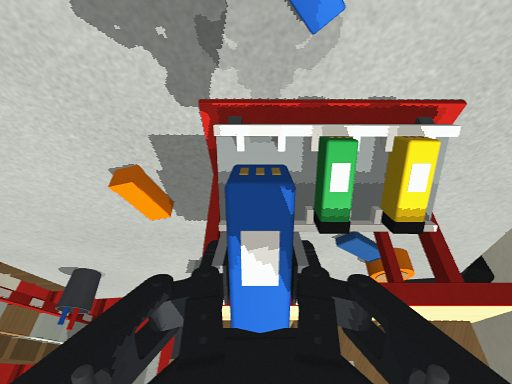

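The pack is held cleanly, and green and yellow are untouched at (338,178) and (415,178). I'll level it and carry it over the pad.

Emit:
carry_out(
  increments=[
    [[0.004,0.09,0.01],[0.01,0,-0.03],-0.5],
    [[0.008,0.18,0.02],[0.03,0,-0.055],-0.5],
    [[0.012,0.27,0.03],[0.055,0,-0.07],-0.5],
    [[0.016,0.36,0.045],[0.08,0,-0.085],-0.5],
    [[0.02,0.45,0.06],[0.11,0.003,-0.095],-0.5],
    [[0.025,0.54,0.07],[0.14,0.006,-0.095],-0.5],
    [[0.025,0.612,0.081],[0.165,0.008,-0.092],-0.5],
    [[0.025,0.612,0.081],[0.177,0.008,-0.092],-0.5],
    [[0.025,0.612,0.081],[0.177,0.008,-0.092],-0.5],
    [[0.025,0.612,0.081],[0.177,0.008,-0.092],-0.5],
    [[0.025,0.612,0.081],[0.177,0.008,-0.092],-0.5],
  ],
)

```text
t: 5.83
tcp_pos: [0.5825, 0.2142, 0.3078]
orientation: [0.802, 0.597, -0.002, 0.001]
wrist_force: [-0.5, -0.1, -1.3]
grip_width: 0.0313
```

```bash
python3 - <<'E'
from h import *
from rig import robot
s=robot.observe();print(np.round(s["joint_positions"],3),s["wrist_force"],s["grip_width"])
inc(pad+[0,0,.184],RP)
w=robot.grab_frame("wrist");t=robot.grab_frame("top")
cv2.imwrite("pics/w4.png",np.hstack([cv2.resize(w["image"],(400,300)),cv2.resize(t["image"][110:275,90:310],(400,300))])[:,:,::-1])
E
```

```text
[-0.657  0.614  0.323  1.942 -0.307  0.636 -0.43 ] [-0.53458627 -0.09364984 -1.25433607] 0.03133529299780409
turn [-0.0002, 0.0041, -0.0022] shift [0.0023, -0.0011, 0.1157]
```

View pics/w4.png

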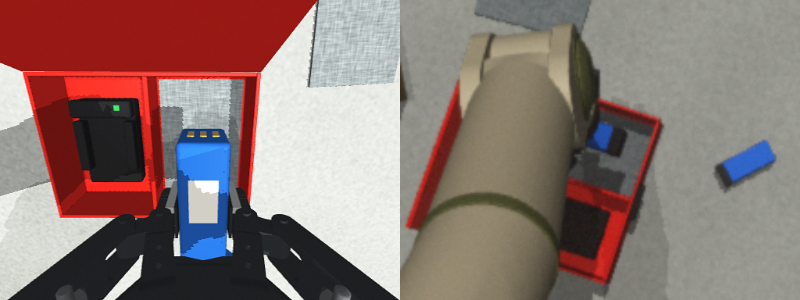

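The left panel shows the pack at (203,195), centred between the divider (150) and the outer wall (250). I'll lower it, slowly near the end.

Emit:
carry_out(
  increments=[
    [[0,0.004,-0.002],[0.002,-0.001,0.02],-0.5],
    [[0,0.004,-0.002],[0.002,-0.001,0.045],-0.5],
    [[0,0.004,-0.002],[0.002,-0.001,0.07],-0.5],
    [[0,0.004,-0.002],[0.002,-0.001,0.088],-0.5],
    [[0,0.004,-0.002],[0.002,-0.001,0.098],-0.5],
    [[0,0.004,-0.002],[0.002,-0.001,0.104],-0.5],
    [[0,0.004,-0.002],[0.002,-0.001,0.108],-0.5],
    [[0,0.004,-0.002],[0.002,-0.001,0.111],-0.5],
    [[0,0.004,-0.002],[0.002,-0.001,0.113],-0.5],
    [[0,0.004,-0.002],[0.002,-0.001,0.113],-0.5],
    [[0,0.004,-0.002],[0.002,-0.001,0.113],-0.5],
  ],
)

```text
t: 6.85
tcp_pos: [0.5823, 0.218, 0.1955]
orientation: [0.801, 0.599, 0.002, -0.001]
wrist_force: [-0.2, -0.6, -1.7]
grip_width: 0.0317
```

Emit:
carry_out(
  increments=[
    [[0,0,0],[0,0,0.001],-0.5],
    [[0,0,0],[0,0,0.002],-0.5],
    [[0,0,0],[0,0,0.003],-0.5],
    [[0,0,0],[0,0,0.004],-0.5],
    [[0,0,0],[0,0,0.004],-0.5],
    [[0,0,0],[0,0,0.004],-0.5],
  ],
)

```text
t: 7.35
tcp_pos: [0.5821, 0.2179, 0.1908]
orientation: [0.801, 0.599, 0.001, -0.001]
wrist_force: [0.5, -0.1, -1.9]
grip_width: 0.0312
```

Emit:
carry_out(
  increments=[
    [[0,0,0],[0,0,0.001],-0.5],
    [[0,0,0],[0,0,0.002],-0.5],
    [[0,0,0],[0,0,0.002],-0.5],
    [[0,0,0],[0,0,0.002],-0.5],
  ],
)

```text
t: 7.68
tcp_pos: [0.5822, 0.2179, 0.1902]
orientation: [0.801, 0.599, 0.002, -0.001]
wrist_force: [-4.7, 0.1, 12.8]
grip_width: 0.0311
```

Contact at 13 N. I'll release with a limited opening.

Emit:
carry_out(
  increments=[
    [[0,0,0],[0,0,-0.0005],-0.2],
    [[0,0,0],[0,0,-0.001],-0.1],
    [[0,0,0],[0,0,-0.001],0.1],
    [[0,0,0],[0,0,-0.001],0.15],
    [[0,0,0],[0,0,-0.001],0.15],
    [[0,0,0],[0,0,-0.001],0.15],
  ],
)

```text
t: 8.18
tcp_pos: [0.5822, 0.2179, 0.1897]
orientation: [0.801, 0.599, 0.001, -0.001]
wrist_force: [0.5, -0.1, -0.3]
grip_width: 0.0494
```

```bash
python3 - <<'E'
from h import *
from rig import robot
s=robot.observe();print(s["wrist_force"],s["grip_width"])
w=robot.grab_frame("wrist")
cv2.imwrite("pics/w5.png",w["image"][:,:,::-1])
E
```

```text
[ 0.51682396 -0.12206483 -0.28691837] 0.04943624332777587
```

View pics/w5.png

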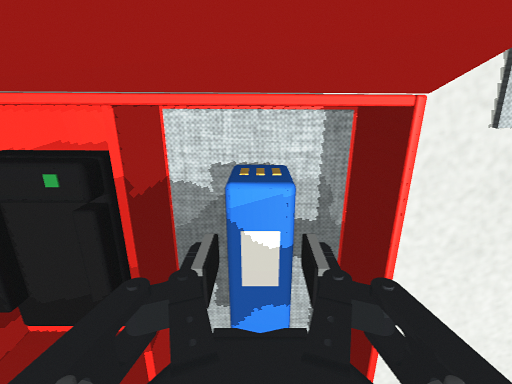

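The pack is released and level on the pad at (260,258), clear of both fingers. I'll rise, then check clearance behind the lid with the numbers I already have.

Emit:
carry_out(
  increments=[
    [[0,0,0],[0,0,-0.015],0.15],
    [[0,0,0],[0,0,-0.04],0.15],
    [[0,0,0],[0,0,-0.075],0.15],
    [[0,0,0],[0,0,-0.115],0.0],
    [[0,0,0],[0,0,-0.155],-0.5],
    [[0,0,0],[0,0,-0.195],-1],
    [[0,0,0],[0,0,-0.235],-1],
    [[0,0,0],[0,0,-0.275],-1],
    [[0,0,0],[0,0,-0.28],-1],
    [[0,0,0],[0,0,-0.28],-1],
  ],
)

```text
t: 9.07
tcp_pos: [0.5823, 0.2169, 0.4729]
orientation: [0.801, 0.599, 0.004, -0.001]
wrist_force: [0.0, -0.3, -0.8]
grip_width: -0.0001
```

```bash
python3 - <<'E'
from h import *
from rig import robot
g=pickle.load(open("pics/scene0.pkl","rb"));f=pickle.load(open("pics/top0.pkl","rb"))
k=1.5625
rel=lambda X:(np.round([(X-case)@cx,(X-case)@cy,X[2]],3))
for p in((693,279),(568,245)):print("box bottom",onz(g,p[0]/k,p[1]/k,0).round(3),rel(onz(g,p[0]/k,p[1]/k,0)))
for z in(0,.1,.15,.2):print("box corner top view z",z,rel(onz(f,145/k,258/k,z)),rel(onz(f,108/k,237/k,z)))
s=robot.observe();print(s["tcp_pos"],s["grip_width"],np.round(s["joint_positions"],3))
inc(case-.03*cx+.24*cy+[0,0,.47],RP)
E
```

```text
box bottom [ 0.875  0.553 -0.   ] [ 0.241  0.405 -0.   ]
box bottom [0.646 0.496 0.   ] [0.038 0.285 0.   ]
box corner top view z 0 [0.037 0.277 0.   ] [0.051 0.347 0.   ]
box corner top view z 0.1 [0.03  0.239 0.1  ] [0.044 0.304 0.1  ]
box corner top view z 0.15 [0.027 0.22  0.15 ] [0.04  0.282 0.15 ]
box corner top view z 0.2 [0.024 0.201 0.2  ] [0.036 0.26  0.2  ]
[0.58227839 0.21686531 0.47290482] -8.750776189288212e-05 [-0.737  0.426  0.421  1.792 -0.212  0.96  -0.515]
turn [0.0038, -0.0071, 0.001] shift [0.2398, -0.0865, 0.0043]
```

```bash
python3 - <<'E'
from h import *
inc(case-.05*cx+.19*cy+[0,0,.47],RP)
E
```

```text
turn [0.0038, -0.0071, 0.001] shift [0.1899, -0.1066, 0.0038]
```

Emit:
carry_out(
  increments=[
    [[0,0,0],[0.03,-0.017,0],-1],
    [[0.004,-0.007,0],[0.06,-0.034,0],-1],
    [[0.004,-0.007,0],[0.095,-0.053,0.002],-1],
    [[0.004,-0.007,0],[0.127,-0.071,0.004],-1],
    [[0.004,-0.007,0],[0.16,-0.09,0.004],-1],
    [[0.004,-0.007,0],[0.19,-0.107,0.004],-1],
    [[0.004,-0.007,0],[0.19,-0.107,0.004],-1],
    [[0.004,-0.007,0],[0.19,-0.107,0.03],-1],
    [[0.004,-0.007,0],[0.19,-0.107,0.065],-1],
    [[0.004,-0.007,0],[0.19,-0.107,0.1],-1],
    [[0.004,-0.007,0],[0.19,-0.107,0.124],-1],
    [[0.004,-0.007,0],[0.19,-0.107,0.124],-1],
  ],
)

```text
t: 10.07
tcp_pos: [0.5313, 0.4289, 0.3392]
orientation: [0.801, 0.599, -0.008, 0.0]
wrist_force: [-0.6, -1.0, -0.2]
grip_width: 0.0001
```

```bash
cat >>h.py <<'E'
def where():
    from rig import robot
    s=robot.observe();R0=Ro.from_quat(s["orientation"]).as_matrix();tip=s["tcp_pos"]+.173*R0[:,2]
    print("tip case xyz",np.round([(tip-case)@cx,(tip-case)@cy,tip[2]],4),"F",np.round(s["wrist_force"],1),"q",np.round(s["joint_positions"],2),"t",s["t"])
E
python3 - <<'E'
from h import *
from rig import robot
where()
t=robot.grab_frame("scene");cv2.imwrite("pics/s2.png",cv2.resize(t["image"],(800,600))[:,:,::-1])
# arc targets: contact radius .15, outer face 6mm + finger half thickness
E
```

```text
tip case xyz [-0.0541  0.1867  0.1663] F [-0.6 -1.  -0.2] q [-0.98  0.64  0.34  1.77 -0.29  0.8  -0.78] t 10.0667
```

View pics/s2.png

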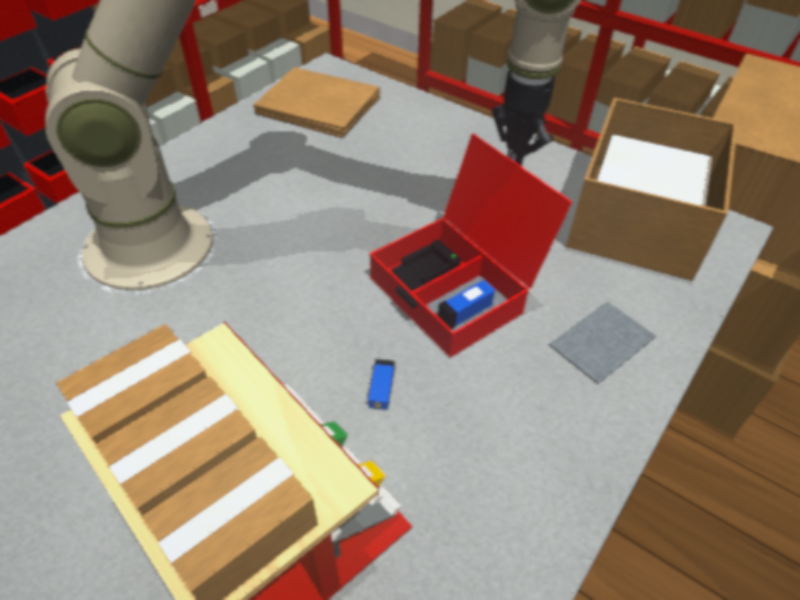

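The scene view shows the pack in the right compartment at (470,300), and the closed gripper behind the lid at (515,140), clear of the carton. I'll push the lid over.

Emit:
carry_out(
  increments=[
    [[0,0,0],[-0.005,0,-0.02],-1],
    [[0,0,0],[-0.02,0,-0.022],-1],
    [[0,0,0],[-0.035,0,-0.022],-1],
    [[0,0,0],[-0.05,0,-0.022],-1],
    [[0,0,0],[-0.065,0,-0.022],-1],
    [[0,0,0],[-0.08,0,-0.022],-1],
    [[0,0,0],[-0.095,0,-0.022],-1],
    [[0,0,0],[-0.11,0,-0.022],-1],
    [[0,0,0],[-0.13,0,-0.022],-1],
    [[0,0,0],[-0.149,0,-0.022],-1],
    [[0,0,0],[-0.149,0,-0.022],-1],
  ],
)

```text
t: 11.03
tcp_pos: [0.491, 0.2835, 0.3707]
orientation: [0.802, 0.597, -0.003, -0.0]
wrist_force: [1.2, -0.9, -0.2]
grip_width: -0.0002
```

```bash
python3 -c "
from h import *;where()"
```

```text
tip case xyz [-0.0502  0.0375  0.1977] F [ 1.2 -0.9 -0.2] q [-0.88  0.47  0.36  2.01 -0.25  0.7  -0.65] t 11.0333
```

Emit:
carry_out(
  increments=[
    [[0,0,0],[-0.012,0,0.01],-1],
    [[0,0,0],[-0.024,0,0.02],-1],
    [[0,0,0],[-0.036,0,0.031],-1],
    [[0,0,0],[-0.045,0,0.042],-1],
    [[0,0,0],[-0.054,0,0.052],-1],
    [[0,0,0],[-0.063,0,0.063],-1],
    [[0,0,0],[-0.068,0,0.074],-1],
    [[0,0,0],[-0.073,0,0.085],-1],
    [[0,0,0],[-0.077,0,0.095],-1],
    [[0,0,0],[-0.077,0,0.095],-1],
  ],
)

```text
t: 11.87
tcp_pos: [0.4692, 0.2128, 0.2738]
orientation: [0.801, 0.598, -0.003, -0.001]
wrist_force: [0.1, -0.8, 0.5]
grip_width: 0.0
```

```bash
python3 -c "
from h import *;where()
from rig import robot
t=robot.grab_frame('scene');cv2.imwrite('pics/s3.png',cv2.resize(t['image'][80:250,200:420],(660,510))[:,:,::-1])"
```

```text
tip case xyz [-0.0513 -0.0366  0.1008] F [ 0.1 -0.8  0.5] q [-0.71  0.57  0.25  2.2  -0.33  0.42 -0.48] t 11.8667
```

View pics/s3.png

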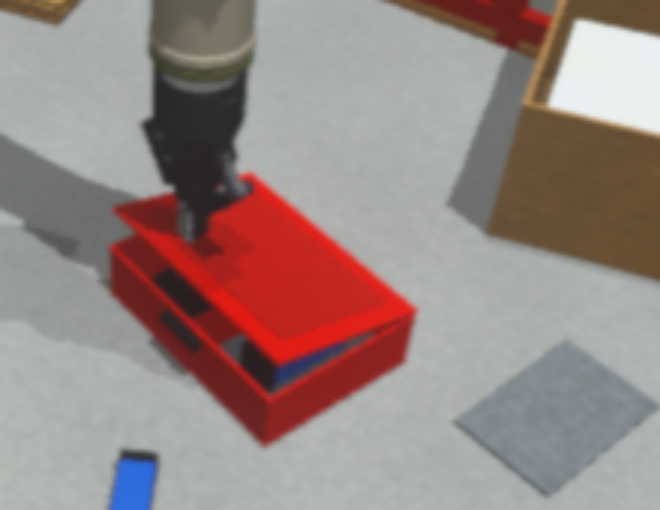

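The lid is nearly over, at about 0.25 rad. I'll press it down.

Emit:
carry_out(
  increments=[
    [[0,0,0],[-0.002,0,0.006],-1],
    [[0,0,0],[-0.004,0,0.012],-1],
    [[0,0,0],[-0.005,0,0.018],-1],
    [[0,0,0],[-0.006,0,0.023],-1],
    [[0,0,0],[-0.006,0,0.027],-1],
    [[0,0,0],[-0.006,0,0.03],-1],
    [[0,0,0],[-0.006,0,0.032],-1],
    [[0,0,0],[-0.006,0,0.032],-1],
    [[0,0,0],[-0.006,0,0.032],-1],
  ],
)

```text
t: 12.67
tcp_pos: [0.467, 0.2072, 0.2423]
orientation: [0.801, 0.599, -0.003, -0.0]
wrist_force: [-0.5, 0.2, 0.2]
grip_width: 0.0002
```

```bash
python3 -c "
from h import *;where()"
```

```text
tip case xyz [-0.0517 -0.0425  0.0693] F [-0.5  0.2  0.2] q [-0.67  0.62  0.2   2.22 -0.36  0.34 -0.45] t 12.6667
```

Emit:
carry_out(
  increments=[
    [[0,0,0],[0,0,0.001],-1],
    [[0,0,0],[0,0,0.002],-1],
    [[0,0,0],[0,0,0.003],-1],
    [[0,0,0],[0,0,0.003],-1],
    [[0,0,0],[0,0,0.003],-1],
  ],
)

```text
t: 13.08
tcp_pos: [0.4669, 0.207, 0.2415]
orientation: [0.801, 0.598, -0.002, -0.001]
wrist_force: [-5.8, -2.9, 35.0]
grip_width: 0.0003
```

A firm stop at 35 N with the tip at 68.5 mm means the lid is shut. I'll retreat and check.

Emit:
carry_out(
  increments=[
    [[0,0,0],[0,0,-0.01],-1],
    [[0,0,0],[0,0,-0.04],-1],
    [[0,0,0],[0,0,-0.08],-1],
    [[0,0,0],[0.0,0,-0.12],-1],
    [[0,0,0],[0.03,0,-0.15],-1],
    [[0,0,0],[0.06,0,-0.17],-1],
    [[0,0,0],[0.1,0,-0.18],-1],
    [[0,0,0],[0.14,0,-0.18],-1],
    [[0,0,0],[0.18,0,-0.18],-1],
    [[0,0,0],[0.22,0,-0.18],-1],
    [[0,0,0],[0.22,0,-0.18],-1],
    [[0,0,0],[0.22,0,-0.18],-1],
  ],
)

```text
t: 14.08
tcp_pos: [0.5296, 0.4213, 0.4174]
orientation: [0.8, 0.6, -0.003, -0.0]
wrist_force: [-0.9, -0.5, -0.3]
grip_width: -0.0003
```

```bash
python3 -c "
from h import *;where()
from rig import robot
s=robot.grab_frame('scene')['image'];t=robot.grab_frame('top')['image']
cv2.imwrite('pics/s4.png',np.hstack([cv2.resize(s[80:250,200:420],(400,309)),cv2.resize(t[110:280,90:310],(400,309))])[:,:,::-1])"
```

```text
tip case xyz [-0.0526  0.1805  0.2444] F [-0.9 -0.5 -0.3] q [-1.    0.55  0.38  1.72 -0.25  0.92 -0.8 ] t 14.0833
```

View pics/s4.png

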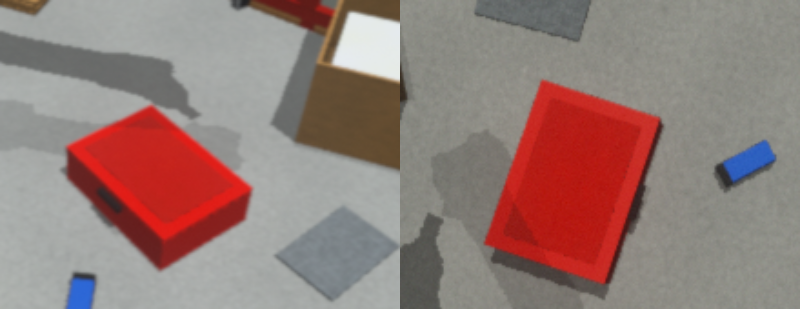

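The lid lies flat on the case in both views, at (160,185) on the left and (575,185) on the right. The robot is clear and at rest, so I'll hand in.

```bash
python3 -c "
from rig import robot
print(robot.observe()['qvel']);print(robot.sign_off())"
```

```text
[ 1.50754044e-02 -1.71830261e-02  1.15653726e-02  1.26195569e-02
 -9.41048535e-05 -4.19167702e-04  9.51936287e-04]
the job is handed in; nothing more can be done
None
```

The blue pack is on the grey pad in the case's free compartment, label up, and the lid is shut. I handed the job in after about 14 s of robot time. The hand-in gave no verdict.

**What I did:** I gripped the pack square to the tray with the tool tilted 35 degrees and backed out the same way. I levelled it, lowered it until it touched the pad at 13 N and opened the fingers only partway. I then pushed the lid over from behind with closed fingers and pressed it down.

**Last checks:**
- **Pack:** after release the wrist view showed it upright and centred on the pad, touching nothing. I could not see it again once the lid was down.
- **Lid:** it came to a firm stop at 35 N with the fingertips at 68.5 mm, which is the height of its top when shut. Both cameras then showed it flat on the case.
- **Bystanders:** the green and yellow packs looked unmoved after the pick. The charger looked in place when the pack was released. I judged all three by eye rather than re-measuring them at the end.
- **Robot:** it stood clear of everything at hand-in, with no contact force.

No check failed or disagreed.

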